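Gauge a microscope tube between sliding jaws

ROBOT

A 7-joint arm with a two-finger parallel gripper is mounted at the origin on the work surface. World frame = base frame: x ahead of the robot, y to its left, z up, the work surface at z = 0. Lengths are in m, angles in rad, forces in N, time in s.
With the tool pointing down it reaches from about 0.4 to 0.85 m from the base axis. Payload 4.5 kg.
Tool frame: the origin (TCP) lies midway between the tips of the shut fingers; the grasp point (between the pads) lies 19 mm behind it; z points along the fingers, y is the line along which they close (so a half turn about z gives the same grasp; the last joint's range is limited). The gripper opens to 88 mm and grips with 3 to 60 N. Pads are 18 mm wide; open, the fingers measure 123 mm over their backs; the gripper's body (75 mm by 187 mm) begins 45 mm behind the grasp point.
Start: joints at [-1.171, 0.689, -0.195, 1.565, 0.157, 0.902, -0.215], TCP at [0.224, 0.584, 0.202] pointing down, gripper open.
Joint ranges: [-3.01, 3.01], [-0.46, 2.08], [-1.47, 1.51], [0.13, 2.56], [-1, 4.14], [0.04, 2.09], [-2.66, 2.66]. Speed limits (rad/s): [2.57, 2.57, 3.14, 3.14, 3.14, 3.14, 3.14].

INTERFACE

Orientations are given as a unit quaternion [x, y, z, w].
In Python, from plant import r, eyes, finish_job gives the robot as it stands. The module is installed in compiled form; this text tells all that it offers.
- The arm moves only by the tool move_arm, never from a script. Its argument "motion" is a list of rows, each a list of 7 numbers: the shift along the tool's x, y, z in mm, then the turn, a rotation vector about the tool's x, y, z in degrees, then the closure, from 0 (fully open) to 1 (shut). A call has 1 to 5 rows; each row is the pose to reach, as a shift and turn from the pose commanded when the call began, along the tool's axes at that moment; what a row does not reach only later rows make up. A row lasts 1/8 s, in which the tool goes at most 62.5 mm and 10.7 degrees, less where a joint would pass 70% of its speed; a pose out of reach is approached as far as the arm can. A call with a gripper value outside its range is refused whole. The fingers move at their own pace and stop on an object; "newtons" is the grip in N (left out, the last holds). Time passes only in rows, so rows that repeat a pose let the fingers close. It gives the time, the measured TCP pose, the force, the opening and the grip force at its end, in the units of the state.
- r.get_state(): the state, without advancing time (a new reading comes with each control period).
- eyes.snapshot(name): name is "side" or "top" or "wrist"; returns a dict with "frame" (480x640x3 uint8, red, green, blue), "z_map" (480x640 float32, m along the optical axis (not along the pixel's ray), 0 where there is no reading), "intrinsics" (3x3 intrinsics, pixels), "world_to_cam" (4x4, takes a point from world to camera coordinates). Camera axes: x right, y down, z forward; pixel columns grow to the right and rows downward; lengths in m; the calibration is good to about 2 mm. A picture is of the moment at which its call begins.
- finish_job(): hands the job in; it is judged then, once.
The state is a dict: "clock": time; "q": joint angles; "qd": joint speeds; "joint_torque": joint torques, N m; "tool_pos": TCP position; "eef_rot": TCP orientation; "contact_force": force on the tool from outside, world axes, zero at the start; "moment": the same for the moment, N m; "opening": opening from 0.0 (shut) to 1.0 (fully open); "finger_force": force on a finger pad.
Only numpy, scipy, OpenCV 4.12 (cv2) and the standard library are available. Lean on these libraries where they do the work, as an engineer would, in place of code of your own. Each camera call takes 0.05 s, during which the arm holds its last target. There are 200 camera calls.

TASK

Check the length of the dark microscope tube on the bench gauge: lift it off its grey saddle and lay it lengthwise in the gauge's raised brass V, between the jaws (if the blue jaw stands too far in, slide it back first). Then slide the blue jaw in (its black thumb block is there for that) until the tube is held between the fixed anvil and the sprung anvil and the sprung anvil is clearly pushed back into the blue jaw, but not to its stop; let go and leave it so. Handle the tube gently and do not push the other things out of place or knock them over.

Things in the scene. Friction and masses are not known exactly. Their poses are not given: they have to be found in the camera images.
- tube: The work: a dark turned microscope tube, a plain cylinder 110 mm long and 44 mm in diameter with flat ends and two bright bands, 0.13 kg. Origin at its centre; its y axis is the tube's axis. It starts lying on the saddle, axis 45 mm above the bench. Either way round will do.
- saddle: Grey plastic storage saddle fixed to the bench, a V 60 mm long (along its y) and 40 mm wide at its widest; origin under its centre. The tube overhangs it at both ends; V edges reach 30 mm high.
- gauge: Bench length gauge, fixed to the bench: white base 84 mm (x) by 370 mm (y) by 18 mm high with two steel rails to 28 mm; origin at the centre of the underside. The blue jaw slides along its y. At its -y end stands the white fixed jaw (60 mm wide, to 108 mm high) with a fixed steel anvil 36 mm in diameter, whose face, looking +y, lies at y = -145 mm, anvil centre at 88 mm height.
- cradle (a point): The place for the tube: the centre of a tube that lies in the brass V with one end on the fixed anvil. 88 mm above the bench, 55 mm from the fixed anvil's face, on the line of both anvils; the frame is the gauge's (tube axis along y). The brass V under it is 40 mm long (along y) and 39 mm wide, edges 14 mm below this point.
- jaw_grip (a point): Centre of the black thumb block on the blue jaw's carriage, to slide it by: 24 mm (gauge x) by 20 mm (gauge y), from 43 to 92 mm height, orange band near its top; this point is at 76 mm height. The blue jaw plate (60 mm wide, 16 mm thick, to 108 mm high) stands with its centre 69 mm nearer the fixed jaw, the sprung anvil's free face 95 mm nearer.
- jaw (a joint): Slide of the blue jaw, m: 0 at its inner stop, growing to 0.10 as it opens (towards the gauge's +y). The gap between the fixed anvil and the unpressed sprung anvil is 80 mm + this value, so 0.030 just touches the tube at both ends. It runs stiffly (about 7 N to slide, drag growing with speed: move it at 50 mm/s or less) and stays where it is left.
- plunger (a joint): How far the sprung steel anvil (36 mm disc on the front of the blue jaw) is pushed back into the jaw, m: 0 free, 0.010 at its stop. About 2 N to start, 5 N at the stop. Its red stem comes out behind the jaw plate by as much; the 10 mm slot between disc and plate narrows by as much.
- slide_box: Bystander: green slide box 90 x 65 x 32 mm; origin under its centre.
- jar: Bystander: glass jar, 62 mm in diameter, 85 mm tall, white cap; origin under its centre.
- bottle: Bystander: amber bottle, 60 mm in diameter, 150 mm tall, beyond the gauge; origin under its centre.
- objective_case: Bystander: white case 62 x 62 x 45 mm with a black round cap to 59 mm, on the near side of the gauge; origin under its centre.
There are look-alikes about, which are no part of the job. Leave any red look-alike of the tube alone.

How it is judged:
By the outcome, as a careful person would: the job done as asked, in the order asked, and still so for the second after the job is handed in, with the robot touching nothing.
It also fails if it takes over 72 s, if anything falls off the work surface, if the arm or the gripper's body presses on something with over 40 N, if the wrist force passes 120 N, or if a joint passes its speed limit or range.

## Working session

There is one attempt and no reset: what is moved stays moved. The work goes in short steps, Python scripts to look and compute and a tool call to move; the robot and the scene stay as the last step left them, time stands still between calls to the robot, and variables do not carry over. Pictures are saved under pics/ and viewed, at most 10 in all, crops included, and the job is handed in when it is done.

Besides the shell and the picture viewer there is one more tool, called after "Emit:" in YAML: its name, and indented under it one key for each argument. move_arm: Moves the arm, as the interface text tells. Its arguments: {"type":"object","properties":{"motion":{"type":"array","items":{"type":"array","items":{"type":"number"}}},"newtons":{"type":"number"}},"required":["motion"]}

```bash
mkdir -p pics
cat > h.py <<'E'
import numpy as np, cv2
from plant import r, eyes, finish_job
from scipy.spatial.transform import Rotation as R
def snap(n,f=None):
    s=eyes.snapshot(n)
    if f: cv2.imwrite('pics/'+f,s['frame'][:,:,::-1])
    np.savez('%s.npz'%n,**s)
    return s
def cloud(s):
    K=s['intrinsics'];z=s['z_map'];v,u=np.mgrid[:480,:640]
    p=np.stack([(u-K[0,2])/K[0,0]*z,(v-K[1,2])/K[1,1]*z,z,np.ones_like(z)],-1)
    w=(p@np.linalg.inv(s['world_to_cam']).T)[...,:3]; w[z==0]=np.nan
    return w
def st():
    s=r.get_state(); print({k:np.round(s[k],3).tolist() for k in('clock','tool_pos','eef_rot','contact_force','opening','finger_force')}); return s
E
python3 - <<'E'
from h import *
st()
for n in('top','side'): snap(n,n+'1.png')
E
```

```text
{'clock': 0.0, 'tool_pos': [0.223, 0.583, 0.201], 'eef_rot': [0.182, 0.983, -0.001, -0.0], 'contact_force': [-0.135, 0.189, -1.038], 'opening': 1.0, 'finger_force': 0.0}
```

View pics/top1.png

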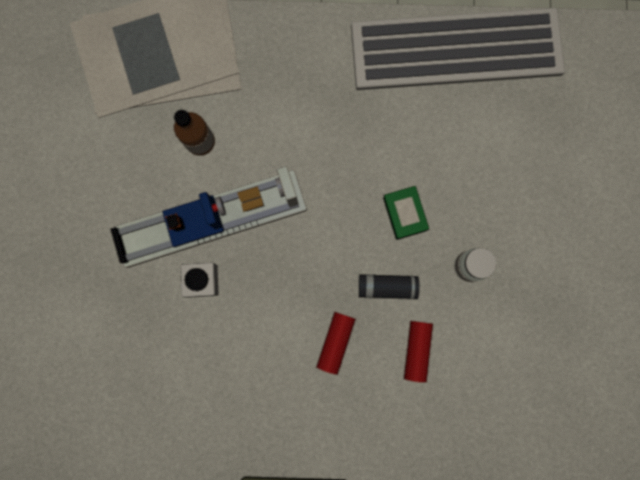

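View pics/side1.png

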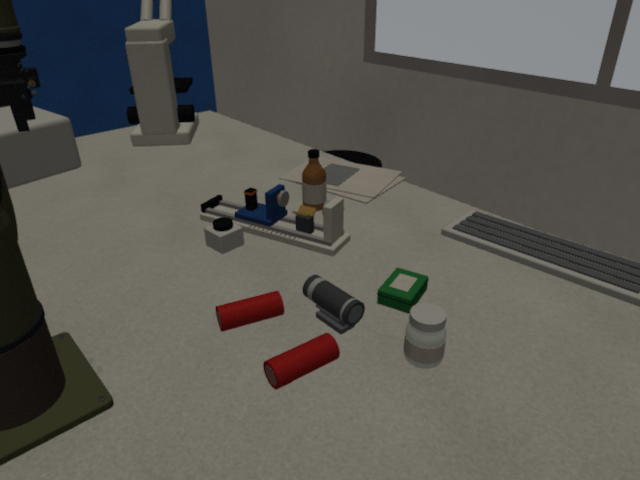

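The dark tube with bright bands lies on the grey saddle at top (389,287). The red look-alikes are at (336,343) and (419,351) and stay untouched. The gauge runs from the black end at (120,245) to the fixed jaw at (289,188), with the thumb block at about (176,222) and the brass V at about (250,199).

Run:
```python
from h import *
s=dict(np.load('top.npz')); w=cloud(s); f=s['frame']
a=cv2.resize(f[160:310,100:310],None,fx=3.6,fy=3.6,interpolation=2)[:,:,::-1]
b=cv2.resize(f[265:310,340:440],None,fx=3.6,fy=3.6,interpolation=2)[:,:,::-1]
c=np.zeros((600,800,3),np.uint8); A=a[:540,:756]; c[:A.shape[0],:A.shape[1]]=A; c[430:430+b.shape[0],430:430+b.shape[1]]=b
cv2.imwrite('pics/crop.png',c)
for n,(u,v) in dict(tubeL=(364,287),tubeC=(389,287),tubeR=(414,288),thumb=(176,221),V=(250,199),fj=(289,188),jaw=(210,208),bot=(183,118),case=(197,280),base_corner=(303,207)).items(): print(n,np.round(w[v,u],3))
K=s['intrinsics'];print(K[0,0],np.round(np.linalg.inv(s['world_to_cam']),3))
# tube: points high and in region
m=np.zeros((480,640),bool); m[268:306,350:428]=1
p=w[m]; p=p[p[:,2]>.05]; print('tube n',len(p),p.mean(0))
(c0,sz,ang)=cv2.minAreaRect((p[:,:2]*1000).astype(np.float32)); print(c0,sz,ang,p[:,2].max())
# gauge parts
m=np.zeros((480,640),bool); m[165:270,108:310]=1
p=w[m]; 
for lo,hi in((.01,.03),(.095,.12),(.012,.12)):
    q=p[(p[:,2]>lo)&(p[:,2]<hi)]; print(lo,hi,len(q),cv2.minAreaRect((q[:,:2]*1000).astype(np.float32)))
q=p[p[:,2]>.1]; n,l,stt,cc=cv2.connectedComponentsWithStats((m&(w[...,2]>.1)).astype(np.uint8))
for i in range(1,n):
    if stt[i,4]>5: 
        q=w[l==i]; print(cc[i],stt[i,4],q.mean(0),cv2.minAreaRect((q[:,:2]*1000).astype(np.float32)))
```

```text
tubeL [ 0.46  -0.12   0.066]
tubeC [ 0.461 -0.166  0.066]
tubeR [ 0.461 -0.212  0.067]
thumb [0.568 0.223 0.093]
V [0.619 0.096 0.06 ]
fj [0.632 0.021 0.108]
jaw [0.591 0.16  0.109]
bot [0.741 0.206 0.15 ]
case [0.465 0.188 0.058]
base_corner [ 0.614 -0.001  0.018]
557.0596069199571 [[ 2.800e-02 -9.940e-01  1.060e-01  4.240e-01]
 [-1.000e+00 -2.800e-02  2.000e-03 -5.300e-02]
 [ 1.000e-03 -1.060e-01 -9.940e-01  1.088e+00]
 [ 0.000e+00  0.000e+00  0.000e+00  1.000e+00]]
tube n 1372 [ 0.46246499 -0.1649316   0.06276963]
(462.99932861328125, -165.1246337890625) (110.3794174194336, 43.020790100097656) 89.654296875 0.07150408967821464
0.01 0.03 4750 ((560.4122924804688, 170.7967071533203), (141.46640014648438, 369.6038513183594), 19.5587158203125)
0.095 0.12 869 ((605.7769775390625, 126.54064178466797), (60.34883117675781, 231.68719482421875), 19.56208038330078)
0.012 0.12 8607 ((559.7184448242188, 170.948486328125), (142.67245483398438, 370.3544921875), 19.558717727661133)
[284.82943925 183.52102804] 428 [0.63984953 0.02842341 0.10689904] ((639.9028930664062, 30.488971710205078), (60.34446334838867, 27.807876586914062), 19.625154495239258)
[206.57615894 208.19205298] 302 [0.59107843 0.16633882 0.10713699] ((591.6427612304688, 167.0264129638672), (59.83041000366211, 16.436803817749023), 19.98808479309082)
[218.44117647 204.76470588] 68 [0.59845832 0.14617316 0.10367895] ((598.817138671875, 146.28030395507812), (29.56539535522461, 8.490080833435059), 18.306541442871094)
```

View pics/crop.png

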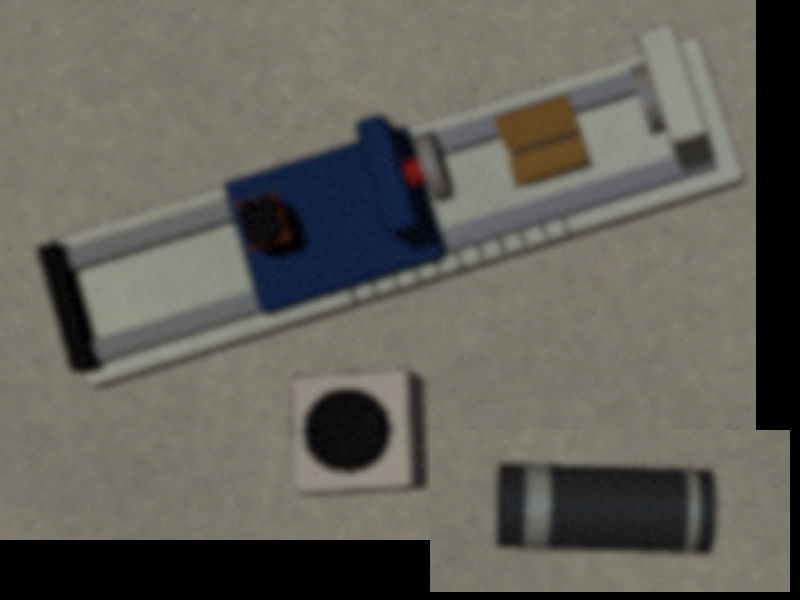

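Emit:
move_arm:
  motion:
    - [-56,-26,0,0,0,0,0]
    - [-112,-52,0,0,0,0,0]
    - [-168,-77,0,0,0,0,0]
    - [-224,-103,0,0,0,0,0]
    - [-280,-129,0,0,0,0,0]
  newtons: 45

```text
clock: 0.72
tool_pos: [0.44, 0.3614, 0.2017]
eef_rot: [0.182, 0.983, -0.0, -0.0]
contact_force: [0.2, 0.5, 0.3]
opening: 0.998
finger_force: 0.0
```

Emit:
move_arm:
  motion:
    - [-34,-15,0,0,0,10,0.2]
    - [-67,-31,0,0,0,20,0.2]
    - [-101,-46,0,0,0,30,0.2]
    - [-134,-62,0,0,0,40,0.2]
    - [-168,-77,0,0,0,49.4,0.2]

```text
clock: 1.35
tool_pos: [0.5686, 0.2301, 0.2015]
eef_rot: [0.578, 0.816, -0.0, -0.0]
contact_force: [0.4, 0.6, -0.3]
opening: 0.801
finger_force: 0.0
```

Emit:
move_arm:
  motion:
    - [0,0,0,0,0,0,0.2]
    - [0,0,0,0,0,0,0.2]

```text
clock: 1.6
tool_pos: [0.5672, 0.232, 0.2015]
eef_rot: [0.575, 0.818, -0.0, -0.001]
contact_force: [0.2, -0.3, 0.1]
opening: 0.801
finger_force: 0.0
```

```bash
cat >> h.py <<'E'
def delta(t,yaw):  # target tcp pos, tool-y heading deg -> tool-frame mm, turn about tool z
    s=r.get_state(); q=R.from_quat(s['eef_rot']); y=q.apply([0,1,0]); h=np.degrees(np.arctan2(y[1],y[0]))
    print('delta mm',np.round(q.inv().apply(np.array(t)-s['tool_pos'])*1000,1),'turn',round((h-yaw+90)%180-90,2),'heading',h.round(2),'tilt',np.round(q.apply([0,0,1]),3))
E
python3 - <<'E'
from h import *
st(); delta([.5685,.232,.060],19.6)
s=snap('wrist','w1.png'); w=cloud(s)
m=(w[...,2]>.085)&(w[...,2]<.1)
n,l,S,cc=cv2.connectedComponentsWithStats(m.astype(np.uint8))
for i in range(1,n):
    if S[i,4]>150: q=w[l==i]; print(cc[i].round(),S[i,4],q.mean(0).round(4),cv2.minAreaRect((q[:,:2]*1000).astype(np.float32)))
E
```

```text
{'clock': 1.6, 'tool_pos': [0.567, 0.232, 0.201], 'eef_rot': [0.575, 0.818, -0.0, -0.001], 'contact_force': [0.224, -0.305, 0.089], 'opening': 0.801, 'finger_force': 0.0}
delta mm [ -0.6   1.4 141.5] turn 0.16 heading 19.76 tilt [-0.002  0.001 -1.   ]
[322. 226.] 652 [0.5696 0.2363 0.0904] ((569.9920654296875, 235.33660888671875), (24.195024490356445, 20.922290802001953), 19.33094024658203)
[478. 292.] 770 [0.7254 0.2265 0.0934] ((730.595703125, 227.5938720703125), (52.996742248535156, 19.96121597290039), 47.217857360839844)
[321. 293.] 415 [0.5904 0.1778 0.0926] ((590.4733276367188, 176.99513244628906), (59.42677688598633, 3.02856707572937), 19.173397064208984)
[321. 319.] 342 [0.5987 0.1524 0.0939] ((599.1094360351562, 151.3690643310547), (35.51289749145508, 13.070880889892578), 19.553241729736328)
```

View pics/w1.png

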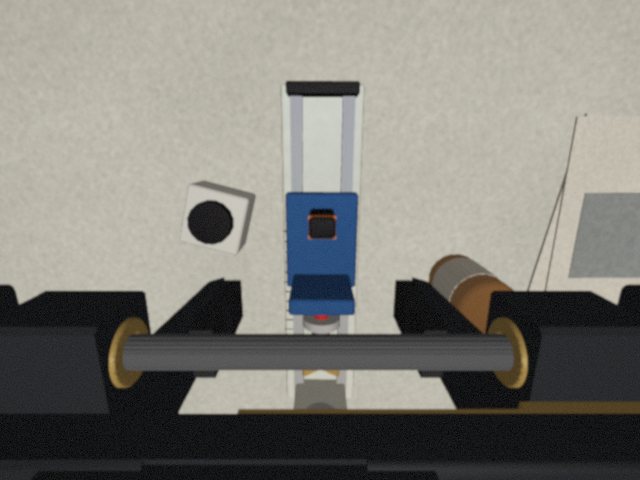

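The wrist view shows the thumb block at (322,226), centred in the gripper. I'll descend, grip it and slide the jaw open (tool +x is gauge +y).

Emit:
move_arm:
  motion:
    - [1,3,40,0,0,0,0.2]
    - [1,3,80,0,0,0,0.2]
    - [1,3,115,0,0,0,0.2]
    - [1,3,140,0,0,0,0.2]
    - [1,3,140,0,0,0,0.2]

```text
clock: 2.28
tool_pos: [0.5681, 0.234, 0.0602]
eef_rot: [0.575, 0.818, -0.002, -0.002]
contact_force: [-0.1, -0.0, 1.2]
opening: 0.801
finger_force: 0.0
```

Emit:
move_arm:
  motion:
    - [0,0,0,0,0,0,0.6]
    - [0,0,0,0,0,0,1]
    - [0,0,0,0,0,0,1]
    - [0,0,0,0,0,0,1]
    - [0,0,0,0,0,0,1]

```text
clock: 2.9
tool_pos: [0.5708, 0.233, 0.0621]
eef_rot: [0.576, 0.817, 0.0, 0.0]
contact_force: [-0.1, 0.1, -0.2]
opening: 0.254
finger_force: 0.0
```

Emit:
move_arm:
  motion:
    - [0,0,0,0,0,0,1]
    - [0,0,0,0,0,0,1]

```text
clock: 3.15
tool_pos: [0.5707, 0.233, 0.0619]
eef_rot: [0.576, 0.817, 0.0, -0.0]
contact_force: [-0.1, -0.6, -0.2]
opening: 0.029
finger_force: 0.0
```

The fingers closed on nothing, so I'll look.

Run:
```python
from h import *
st()
s=snap('side'); f=s['frame']
a=cv2.resize(f[130:270,170:360],None,fx=4,fy=4,interpolation=2)[:,:,::-1]
cv2.imwrite('pics/s2.png',a)
s=snap('wrist');w=cloud(s)
m=(w[...,2]>.085)&(w[...,2]<.1)
n,l,S,cc=cv2.connectedComponentsWithStats(m.astype(np.uint8))
for i in range(1,n):
    if S[i,4]>150: q=w[l==i]; print(cc[i].round(),S[i,4],q.mean(0).round(4),cv2.minAreaRect((q[:,:2]*1000).astype(np.float32)))
```

```text
{'clock': 3.15, 'tool_pos': [0.571, 0.233, 0.062], 'eef_rot': [0.576, 0.817, 0.0, -0.0], 'contact_force': [-0.082, -0.56, -0.193], 'opening': 0.029, 'finger_force': 0.0}
[317. 276.] 666 [0.5675 0.2428 0.0904] ((569.8265991210938, 236.19068908691406), (24.095809936523438, 19.544946670532227), 19.09749984741211)
[575. 397.] 1220 [0.7194 0.224  0.0907] ((719.6404418945312, 223.67910766601562), (33.72241973876953, 7.245547771453857), 67.24993896484375)
[317. 399.] 800 [0.5906 0.1777 0.0916] ((590.6400146484375, 177.6436309814453), (25.257583618164062, 3.0984156131744385), 21.19420623779297)
```

View pics/s2.png

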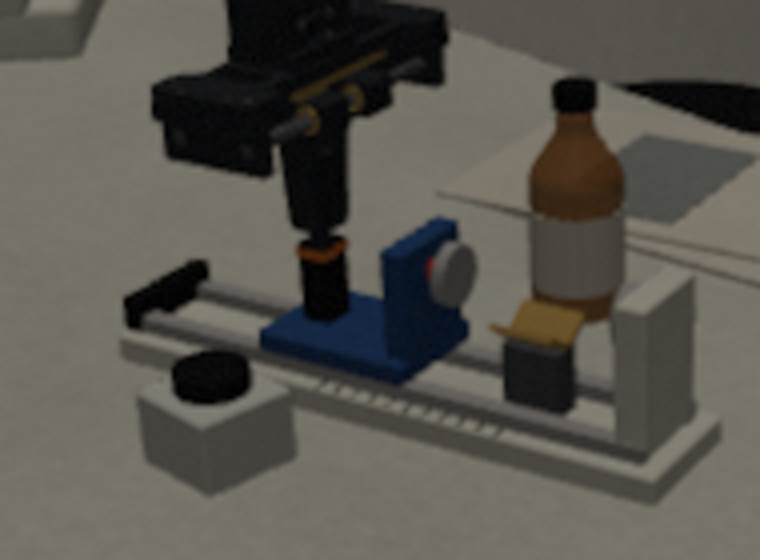

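The side picture shows the shut fingertips at about (320,235), sitting above the block top at (323,245), although the state says z = 0.062. I'll measure the fingertips with depth.

Run:
```python
from h import *
s=dict(np.load('side.npz')); w=cloud(s)
u0=170+320//4
for v in range(170,215,2): print(v,s['frame'][v,u0],w[v,u0].round(3))
P=s['world_to_cam']@np.array([*r.get_state()['tool_pos'],1]); P=s['intrinsics']@P[:3]; print('tcp projects',P[:2]/P[2], ((P[:2]/P[2])-[170,130])*4)
print(np.linalg.inv(s['world_to_cam'])[:3,3])
```

```text
170 [5 4 5] [0.567 0.221 0.143]
172 [5 7 6] [0.565 0.218 0.14 ]
174 [7 7 5] [0.568 0.222 0.133]
176 [ 9 11  8] [0.565 0.219 0.131]
178 [3 6 5] [0.565 0.22  0.125]
180 [ 7 10 10] [0.564 0.218 0.121]
182 [7 7 6] [0.563 0.218 0.117]
184 [9 9 9] [0.562 0.217 0.112]
186 [8 7 9] [0.562 0.219 0.107]
188 [ 9 10 11] [0.563 0.22  0.101]
190 [ 9 10 10] [0.567 0.227 0.093]
192 [31 16  9] [0.563 0.222 0.091]
194 [70 35 14] [0.563 0.223 0.085]
196 [5 5 4] [0.564 0.225 0.079]
198 [3 4 3] [0.563 0.223 0.076]
200 [2 3 2] [0.562 0.224 0.071]
202 [4 6 6] [0.563 0.225 0.065]
204 [5 5 5] [0.563 0.225 0.06 ]
206 [4 6 3] [0.562 0.224 0.055]
208 [1 3 3] [0.56  0.223 0.051]
210 [ 9 21 37] [0.558 0.22  0.047]
212 [20 39 67] [0.556 0.218 0.044]
214 [21 39 67] [0.55  0.209 0.044]
tcp projects [250.91032537 201.15730411] [323.64130149 284.62921645]
[-0.01158936 -0.680421    0.5494241 ]
```

Run:
```python
from h import *
s=dict(np.load('side.npz')); w=cloud(s)
d=np.array([.571,.233]); dx=np.array([.942,.335]);dy=np.array([-.335,.942])
q=w.reshape(-1,3); q=q[np.isfinite(q[:,0])]
a=(q[:,:2]-d)@dx; b=(q[:,:2]-d)@dy
m=(abs(a)<.13)&(abs(b)<.05)&(q[:,2]>.094)&(q[:,2]<.3)&~(b<-.045)
for z in np.arange(.094,.26,.006):
    k=m&(q[:,2]>=z)&(q[:,2]<z+.006)
    if k.any(): print(round(z,3),k.sum(),'x',a[k].min().round(3),a[k].max().round(3),'y',b[k].min().round(3),b[k].max().round(3))
```

```text
0.094 7 x -0.011 0.006 y -0.011 -0.0
0.1 29 x -0.016 0.008 y -0.013 0.009
0.106 36 x -0.018 0.017 y -0.014 0.009
0.112 38 x -0.019 0.018 y -0.013 0.007
0.118 43 x -0.021 0.018 y -0.012 0.008
0.124 39 x -0.019 0.018 y -0.014 0.008
0.13 43 x -0.02 0.017 y -0.013 0.007
0.136 39 x -0.021 0.013 y -0.014 0.008
0.142 48 x -0.021 0.017 y -0.013 0.01
0.148 35 x -0.022 0.018 y -0.013 0.01
0.154 9 x -0.03 0.019 y -0.014 -0.001
0.16 60 x -0.088 0.081 y -0.036 0.032
0.166 156 x -0.089 0.085 y -0.037 0.032
0.172 190 x -0.09 0.085 y -0.037 0.034
0.178 237 x -0.088 0.085 y -0.037 0.033
0.184 202 x -0.094 0.091 y -0.037 0.034
0.19 125 x -0.095 0.093 y -0.037 0.034
0.196 223 x -0.097 0.089 y -0.037 0.032
0.202 509 x -0.096 0.092 y -0.038 0.033
0.208 83 x -0.044 0.015 y -0.025 0.022
0.214 103 x -0.044 0.016 y -0.025 0.019
0.22 79 x -0.043 0.016 y -0.023 0.021
0.226 89 x -0.045 0.017 y -0.023 0.019
0.232 68 x -0.044 0.016 y -0.022 0.018
0.238 65 x -0.047 0.007 y -0.035 0.026
0.244 108 x -0.044 0.012 y -0.038 0.031
0.25 137 x -0.045 0.014 y -0.039 0.032
0.256 116 x -0.042 0.03 y -0.04 0.027
```

The gripper's true height is about 35 mm above the reported TCP z: the body underside measures 0.160 and the tips 0.097. I'll allow for that: open, descend 36 mm and grip.

Emit:
move_arm:
  motion:
    - [0,0,-5,0,0,0,0.25]
    - [0,0,-5,0,0,0,0.25]
    - [0,0,-5,0,0,0,0.25]
    - [0,0,-5,0,0,0,0.25]
    - [0,0,-5,0,0,0,0.25]

```text
clock: 3.88
tool_pos: [0.5707, 0.233, 0.0668]
eef_rot: [0.576, 0.817, -0.0, -0.0]
contact_force: [-0.5, -0.2, -1.3]
opening: 0.547
finger_force: 0.0
```

Emit:
move_arm:
  motion:
    - [0,0,0,0,0,0,0.25]
    - [2,0,10,0,0,0,0.25]
    - [2,0,20,0,0,0,0.25]
    - [2,0,30,0,0,0,0.25]
    - [2,0,38,0,0,0,0.25]

```text
clock: 4.5
tool_pos: [0.5697, 0.2347, 0.0278]
eef_rot: [0.576, 0.817, -0.0, -0.0]
contact_force: [-0.3, 0.2, 0.4]
opening: 0.746
finger_force: 0.0
```

Emit:
move_arm:
  motion:
    - [0,0,0,0,0,0,1]
    - [0,0,0,0,0,0,1]
    - [0,0,0,0,0,0,1]
    - [0,0,0,0,0,0,1]
    - [0,0,0,0,0,0,1]

```text
clock: 5.12
tool_pos: [0.57, 0.2349, 0.0292]
eef_rot: [0.576, 0.817, 0.0, -0.0]
contact_force: [-0.6, -0.6, 1.8]
opening: 0.266
finger_force: 45.0
```

Gripped (23.4 mm, 45 N). Sliding the jaw open by 30 mm at 48 mm/s.

Emit:
move_arm:
  motion:
    - [6,0,0,0,0,0,1]
    - [12,0,0,0,0,0,1]
    - [18,0,0,0,0,0,1]
    - [24,0,0,0,0,0,1]
    - [30,0,0,0,0,0,1]

```text
clock: 5.75
tool_pos: [0.5619, 0.2579, 0.0292]
eef_rot: [0.578, 0.816, -0.002, 0.003]
contact_force: [2.5, -7.6, 2.0]
opening: 0.268
finger_force: 45.0
```

Emit:
move_arm:
  motion:
    - [0,0,0,0,0,0,1]
    - [0,0,0,0,0,0,1]

```text
clock: 6.0
tool_pos: [0.5614, 0.2596, 0.0292]
eef_rot: [0.577, 0.817, -0.001, 0.002]
contact_force: [1.7, -5.1, 1.9]
opening: 0.27
finger_force: 45.0
```

Emit:
move_arm:
  motion:
    - [0,0,0,0,0,0,0.25]
    - [0,0,0,0,0,0,0.25]
    - [0,0,0,0,0,0,0.25]
    - [0,0,0,0,0,0,0.25]
    - [0,0,0,0,0,0,0.25]

```text
clock: 6.62
tool_pos: [0.5599, 0.2633, 0.0289]
eef_rot: [0.576, 0.817, 0.0, -0.0]
contact_force: [0.0, -0.3, 1.3]
opening: 0.75
finger_force: 0.0
```

Emit:
move_arm:
  motion:
    - [0,0,-40,0,0,0,0.1]
    - [0,0,-90,0,0,0,0]
    - [0,0,-140,0,0,0,0]
    - [0,0,-140,0,0,0,0]
    - [0,0,-140,0,0,0,0]

```text
clock: 7.25
tool_pos: [0.5593, 0.2629, 0.1684]
eef_rot: [0.576, 0.817, -0.0, -0.0]
contact_force: [-0.0, 0.1, -0.7]
opening: 1.0
finger_force: 0.0
```

Run:
```python
from h import *
st(); delta([.463,-.165,.21-.035],0)
s=snap('wrist');w=cloud(s)
m=(w[...,2]>.085)&(w[...,2]<.1)
n,l,S,cc=cv2.connectedComponentsWithStats(m.astype(np.uint8))
for i in range(1,n):
    if S[i,4]>150: q=w[l==i]; print(cc[i].round(),S[i,4],q.mean(0).round(4),cv2.minAreaRect((q[:,:2]*1000).astype(np.float32)))
```

```text
{'clock': 7.25, 'tool_pos': [0.559, 0.263, 0.168], 'eef_rot': [0.576, 0.817, -0.0, -0.0], 'contact_force': [-0.05, 0.126, -0.725], 'opening': 1.0, 'finger_force': 0.0}
delta mm [-370.6 -234.6   -6.3] turn 19.65 heading 19.65 tilt [-0.001 -0.    -1.   ]
[318. 242.] 751 [0.5609 0.2613 0.0907] ((560.9337768554688, 260.4548034667969), (23.76778793334961, 20.206249237060547), 20.113624572753906)
[318. 315.] 593 [0.5818 0.2026 0.0927] ((581.654541015625, 201.94606018066406), (59.5112190246582, 3.4525318145751953), 19.222484588623047)
```

Jaw opened about 26 mm (value ≈ 0.051). Now to the tube.

Emit:
move_arm:
  motion:
    - [-50,-32,0,0,0,4,0]
    - [-100,-63,0,0,0,8,0]
    - [-150,-95,0,0,0,12,0]
    - [-200,-127,0,0,0,16,0]
    - [-250,-158,0,0,0,19.6,0]

```text
clock: 7.92
tool_pos: [0.4935, -0.0271, 0.1675]
eef_rot: [0.707, 0.707, -0.001, -0.001]
contact_force: [0.3, -0.9, 0.2]
opening: 1.001
finger_force: 0.0
```

Run:
```python
from h import *
st(); delta([.463,-.165,.205-.035],0)
```

```text
{'clock': 7.925, 'tool_pos': [0.493, -0.027, 0.168], 'eef_rot': [0.707, 0.707, -0.001, -0.001], 'contact_force': [0.31, -0.938, 0.176], 'opening': 1.001, 'finger_force': 0.0}
delta mm [-137.9  -30.3   -2.4] turn -0.06 heading -0.06 tilt [-0.003 -0.    -1.   ]
```

Emit:
move_arm:
  motion:
    - [-50,-11,0,0,0,0,0]
    - [-100,-22,0,0,0,0,0]
    - [-139,-31,0,0,0,0,0]
    - [-139,-31,0,0,0,0,0]
    - [-139,-31,0,0,0,0,0]

```text
clock: 8.55
tool_pos: [0.4639, -0.1633, 0.1679]
eef_rot: [0.707, 0.708, -0.0, -0.001]
contact_force: [0.2, 0.7, -0.4]
opening: 1.002
finger_force: 0.0
```

Run:
```python
from h import *
s=snap('wrist');w=cloud(s); st()
q=w.reshape(-1,3); t=np.array([.463,-.165])
m=(abs(q[:,0]-t[0])<.04)&(abs(q[:,1]-t[1])<.08)&(q[:,2]>.045)&(q[:,2]<.075); p=q[m]
print(len(p),cv2.minAreaRect((p[:,:2]*1000).astype(np.float32)),np.percentile(p[:,2],98))
b=p[p[:,2]>.06]; print('ridge',np.polyfit(b[:,1]-t[1],b[:,0],1))
snap('side'); ws=cloud(dict(np.load('side.npz'))).reshape(-1,3)
tp=r.get_state()['tool_pos']; m=(abs(ws[:,0]-tp[0])<.12)&(abs(ws[:,1]-tp[1])<.06)&(ws[:,2]>.1)&(ws[:,2]<.32); print('lowest gripper',np.sort(ws[m,2])[:12].round(3))
```

```text
{'clock': 8.6, 'tool_pos': [0.464, -0.163, 0.168], 'eef_rot': [0.706, 0.708, 0.0, -0.001], 'contact_force': [-0.146, -0.09, 0.794], 'opening': 0.998, 'finger_force': 0.0}
5966 ((463.8882141113281, -162.181884765625), (110.64614868164062, 43.803504943847656), 89.80143737792969) 0.06701642820089698
ridge [0.00371558 0.46384564]
lowest gripper [0.205 0.205 0.205 0.205 0.205 0.205 0.205 0.205 0.205 0.206 0.206 0.206]
```

Emit:
move_arm:
  motion:
    - [0,0,45,0,0,0,0]
    - [0,0,90,0,0,0,0]
    - [0,0,130,0,0,0,0]
    - [0,0,155,0,0,0,0]
    - [0,0,172,0,0,0,0]
  newtons: 15

```text
clock: 9.28
tool_pos: [0.4644, -0.1628, -0.0045]
eef_rot: [0.706, 0.708, 0.0, -0.001]
contact_force: [0.3, 0.3, -0.1]
opening: 1.0
finger_force: 0.0
```

Emit:
move_arm:
  motion:
    - [0,0,0,0,0,0,0.2]
    - [0,0,0,0,0,0,0.3]
    - [0,0,0,0,0,0,0.4]
    - [0,0,0,0,0,0,0.6]
    - [0,0,0,0,0,0,0.6]

```text
clock: 9.9
tool_pos: [0.4645, -0.1645, -0.0026]
eef_rot: [0.707, 0.707, 0.0, 0.0]
contact_force: [-0.6, -0.5, 3.1]
opening: 0.498
finger_force: 15.0
```

Emit:
move_arm:
  motion:
    - [0,0,0,0,0,0,1]
    - [0,0,0,0,0,0,1]
    - [0,0,0,0,0,0,1]

```text
clock: 10.28
tool_pos: [0.4645, -0.1645, -0.0027]
eef_rot: [0.707, 0.707, 0.0, 0.0]
contact_force: [-0.1, -0.3, 6.0]
opening: 0.497
finger_force: 15.0
```

Emit:
move_arm:
  motion:
    - [0,0,-10,0,0,0,1]
    - [0,0,-30,0,0,0,1]
    - [0,0,-70,0,0,0,1]
    - [0,0,-110,0,0,0,1]
    - [0,0,-145,0,0,0,1]

```text
clock: 10.9
tool_pos: [0.4639, -0.1644, 0.1436]
eef_rot: [0.707, 0.707, 0.0, -0.0]
contact_force: [0.8, 0.7, -1.2]
opening: 0.494
finger_force: 15.0
```

Run:
```python
from h import *
st(); delta([.6168,.0954,.140],19.6)
w=cloud(snap('top')).reshape(-1,3)
m=(w[:,2]>.1)&(w[:,2]<.13)&(w[:,1]<.25)&(w[:,1]>-.02)&(w[:,0]>.5)
g=np.array([.6168,.0954]);dy=np.array([-.335,.942]);dx=np.array([.942,.335])
a=(w[m][:,:2]-g)@dx;b=(w[m][:,:2]-g)@dy;h=np.histogram(b,np.arange(-.11,.12,.004));print(list(zip(h[1].round(3).tolist(),h[0].tolist())))
for lo,hi in((-.1,-.04),(.05,.13)): k=(b>lo)&(b<hi)&(abs(a)<.04); print(a[k].min(),a[k].max(),b[k].min(),b[k].max())
```

```text
{'clock': 10.9, 'tool_pos': [0.464, -0.164, 0.144], 'eef_rot': [0.707, 0.707, 0.0, -0.0], 'contact_force': [0.826, 0.66, -1.235], 'opening': 0.494, 'finger_force': 14.999}
delta mm [259.6 153.1   3.6] turn -19.56 heading 0.04 tilt [ 0.  0. -1.]
[(-0.11, 0), (-0.106, 0), (-0.102, 0), (-0.098, 0), (-0.094, 0), (-0.09, 0), (-0.086, 14), (-0.082, 73), (-0.078, 75), (-0.074, 73), (-0.07, 73), (-0.066, 63), (-0.062, 30), (-0.058, 27), (-0.054, 0), (-0.05, 0), (-0.046, 0), (-0.042, 0), (-0.038, 0), (-0.034, 0), (-0.03, 0), (-0.026, 0), (-0.022, 0), (-0.018, 0), (-0.014, 0), (-0.01, 0), (-0.006, 0), (-0.002, 0), (0.002, 0), (0.006, 0), (0.01, 0), (0.014, 0), (0.018, 0), (0.022, 0), (0.026, 0), (0.03, 0), (0.034, 0), (0.038, 4), (0.042, 29), (0.046, 50), (0.05, 57), (0.054, 45), (0.058, 36), (0.062, 31), (0.066, 28), (0.07, 29), (0.074, 44), (0.078, 59), (0.082, 45), (0.086, 20), (0.09, 4), (0.094, 84), (0.098, 77), (0.102, 75), (0.106, 69), (0.11, 3), (0.114, 0)]
-0.030386389027847578 0.029847622877384 -0.08280883483258965 -0.054934854235387645
-0.0297221125373162 0.030643414072005052 0.0760189891060354 0.1110929192324471
```

Emit:
move_arm:
  motion:
    - [40,23,0,0,0,-3,1]
    - [85,49,0,0,0,-6,1]
    - [130,75,0,0,0,-10,1]
    - [175,101,0,0,0,-14,1]
    - [220,127,0,0,0,-19.6,1]

```text
clock: 11.58
tool_pos: [0.5911, 0.0571, 0.1417]
eef_rot: [0.575, 0.818, -0.0, -0.0]
contact_force: [0.3, 0.3, -2.1]
opening: 0.496
finger_force: 15.0
```

Emit:
move_arm:
  motion:
    - [0,0,0,0,0,0,1]
    - [0,0,0,0,0,0,1]

```text
clock: 11.82
tool_pos: [0.5901, 0.0548, 0.1414]
eef_rot: [0.576, 0.817, -0.001, -0.0]
contact_force: [-0.5, -1.2, -1.6]
opening: 0.492
finger_force: 15.0
```

Run:
```python
from h import *
st(); delta([.6158,.0982,.143],19.6)
```

```text
{'clock': 11.825, 'tool_pos': [0.59, 0.055, 0.141], 'eef_rot': [0.576, 0.817, -0.001, -0.0], 'contact_force': [-0.54, -1.174, -1.565], 'opening': 0.492, 'finger_force': 14.999}
delta mm [32.2 38.8 -1.7] turn 0.01 heading 19.61 tilt [-0.002 -0.001 -1.   ]
```

Emit:
move_arm:
  motion:
    - [16,19,0,0,0,0,1]
    - [32,39,0,0,0,0,1]
    - [32,39,0,0,0,0,1]
    - [32,39,0,0,0,0,1]

```text
clock: 12.32
tool_pos: [0.616, 0.0962, 0.1417]
eef_rot: [0.577, 0.817, -0.001, -0.0]
contact_force: [0.2, -0.8, -1.1]
opening: 0.494
finger_force: 15.0
```

Run:
```python
from h import *
st(); delta([.6158,.0982,.0403],19.6)
g=np.array([.6168,.0954]);dy=np.array([-.335,.942]);dx=np.array([.942,.335])
for n in('wrist','side'):
    w=cloud(snap(n,n+'3.png')).reshape(-1,3); a=(w[:,:2]-g)@dx;b=(w[:,:2]-g)@dy
    for lo,hi in((.165,.2),(.2,.218)):
        k=(abs(a)<.028)&(abs(b)<.075)&(w[:,2]>lo)&(w[:,2]<hi)
        if k.sum(): print(n,lo,k.sum(),'x',np.percentile(a[k],[0,50,100]).round(4),'y',np.percentile(b[k],[0,1,99,100]).round(4),w[k,2].min().round(4),w[k,2].max().round(4))
    k=(b>-.09)&(b<-.05)&(abs(a)<.04)&(w[:,2]>.1)&(w[:,2]<.112); 
    if k.sum(): print(n,'fj',b[k].min(),b[k].max())
```

```text
{'clock': 12.325, 'tool_pos': [0.616, 0.096, 0.142], 'eef_rot': [0.577, 0.817, -0.001, -0.0], 'contact_force': [0.18, -0.827, -1.052], 'opening': 0.494, 'finger_force': 14.999}
delta mm [  2.1   0.7 101.4] turn -0.1 heading 19.5 tilt [-0.002 -0.002 -1.   ]
wrist 0.165 3247 x [-0.028   0.0015  0.028 ] y [-0.043  -0.0383  0.0584  0.0584] 0.1684 0.2
wrist 0.2 18906 x [-0.028  0.     0.028] y [-0.0378 -0.0312  0.0579  0.0584] 0.2 0.218
side 0.165 543 x [-0.0276 -0.0203  0.0231] y [-0.0573 -0.0566  0.0531  0.0552] 0.1678 0.2
side 0.2 414 x [-0.0269 -0.0109  0.0275] y [-0.0576 -0.0564  0.0525  0.0553] 0.2 0.2174
side fj -0.08509748242562644 -0.05600700105137843
```

View pics/side3.png

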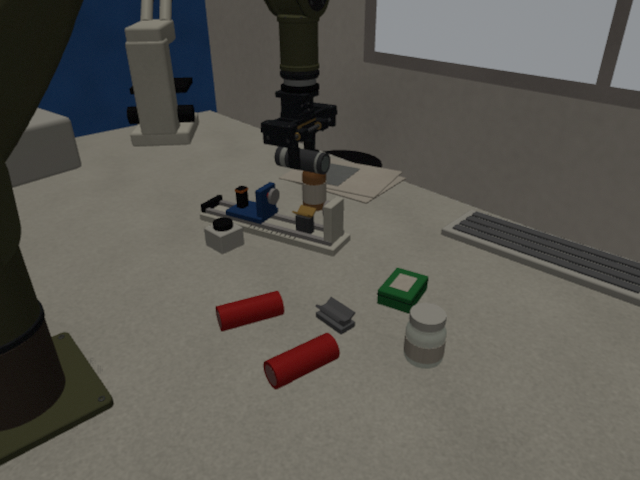

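The tube is held level above the brass V at (305,160). I'll shift it 6 mm away from the fixed anvil and lower it.

Emit:
move_arm:
  motion:
    - [6,1,0,0,0,0,1]
    - [6,1,25,0,0,0,1]
    - [6,1,50,0,0,0,1]
    - [6,1,70,0,0,0,1]
    - [6,1,82,0,0,0,1]

```text
clock: 13.05
tool_pos: [0.6153, 0.1049, 0.0589]
eef_rot: [0.576, 0.817, -0.0, -0.001]
contact_force: [-0.6, 0.0, -0.8]
opening: 0.493
finger_force: 15.0
```

Emit:
move_arm:
  motion:
    - [0,0,3,0,0,0,1]
    - [0,0,7,0,0,0,1]
    - [0,0,11,0,0,0,1]
    - [0,0,15,0,0,0,1]
    - [0,0,17,0,0,0,1]

```text
clock: 13.68
tool_pos: [0.616, 0.1049, 0.0428]
eef_rot: [0.576, 0.817, 0.0, -0.0]
contact_force: [-0.1, -0.3, -1.9]
opening: 0.496
finger_force: 15.0
```

Emit:
move_arm:
  motion:
    - [0,0,1,0,0,0,1]
    - [0,0,2,0,0,0,1]
    - [0,0,3,0,0,0,1]
    - [0,0,3,0,0,0,1]

```text
clock: 14.18
tool_pos: [0.6161, 0.105, 0.0405]
eef_rot: [0.576, 0.817, 0.0, 0.0]
contact_force: [-1.5, -0.5, 4.2]
opening: 0.493
finger_force: 15.0
```

Run:
```python
from h import *
st()
s=snap('side'); a=cv2.resize(s['frame'][150:260,180:360],None,fx=4,fy=4,interpolation=2)[:,:,::-1]
cv2.imwrite('pics/s4.png',a)
```

```text
{'clock': 14.175, 'tool_pos': [0.616, 0.105, 0.041], 'eef_rot': [0.576, 0.817, 0.0, 0.0], 'contact_force': [-1.53, -0.518, 4.2], 'opening': 0.493, 'finger_force': 15.0}
```

View pics/s4.png

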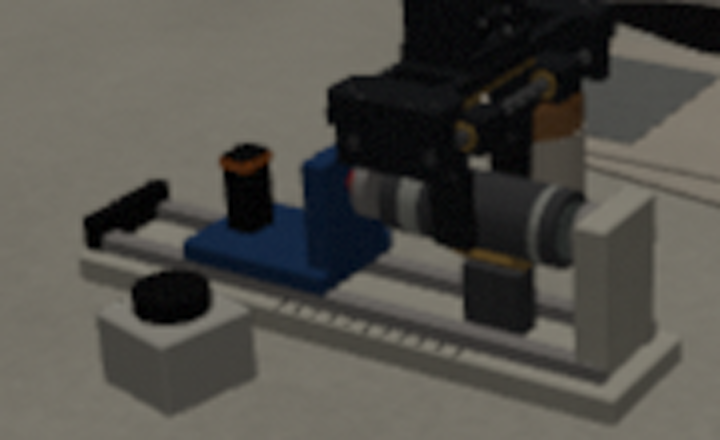

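The tube rests in the V between the anvils (upward force 4 N), with its left end at (365,190) and right end at (580,230). I'll nudge it 5 mm towards the fixed anvil, release and rise.

Emit:
move_arm:
  motion:
    - [-1,0,0,0,0,0,1]
    - [-2,0,0,0,0,0,1]
    - [-4,0,0,0,0,0,1]
    - [-5,0,0,0,0,0,1]
    - [-5,0,0,0,0,0,1]

```text
clock: 14.85
tool_pos: [0.6165, 0.1031, 0.0404]
eef_rot: [0.575, 0.818, 0.001, -0.002]
contact_force: [-4.9, 3.4, 6.1]
opening: 0.497
finger_force: 15.0
```

Emit:
move_arm:
  motion:
    - [0,0,0,0,0,0,0.4]
    - [0,0,0,0,0,0,0.3]
    - [0,0,0,0,0,0,0.15]
    - [0,0,0,0,0,0,0.15]
    - [0,0,0,0,0,0,0.15]

```text
clock: 15.48
tool_pos: [0.6178, 0.1001, 0.0398]
eef_rot: [0.576, 0.817, 0.0, 0.0]
contact_force: [0.3, 1.1, 0.0]
opening: 0.85
finger_force: 0.0
```

Emit:
move_arm:
  motion:
    - [0,0,-20,0,0,0,0.15]
    - [0,0,-50,0,0,0,0.15]
    - [0,0,-90,0,0,0,0.15]
    - [0,0,-130,0,0,0,0.15]
    - [0,0,-130,0,0,0,0.2]

```text
clock: 16.1
tool_pos: [0.6206, 0.1006, 0.1748]
eef_rot: [0.576, 0.817, 0.003, 0.003]
contact_force: [-0.0, 0.5, -1.0]
opening: 0.798
finger_force: 0.0
```

```bash
cat >> h.py <<'E'
g=np.array([.6168,.0954]);dy=np.array([-.335,.942]);dx=np.array([.942,.335])
def prof(n,zlo=.095,zhi=.115):
    w=cloud(snap(n)).reshape(-1,3); a=(w[:,:2]-g)@dx;b=(w[:,:2]-g)@dy
    k=(abs(a)<.032)&(b>-.1)&(b<.2)&(w[:,2]>zlo)&(w[:,2]<zhi)
    h=np.histogram(b[k],np.arange(-.1,.2,.002)); print(n,' '.join('%d:%d'%(round(e*1000),c) for e,c in zip(h[1],h[0]) if c))
    k2=k&(abs(b)<.045); print('tube x',np.percentile(a[k2],[0,50,100]).round(4),'top',np.percentile(w[k2,2],98).round(4) if k2.any() else None)
    k=(abs(a)<.02)&(w[:,2]>.085)&(w[:,2]<.095)&(b>.13); print('thumb',np.median(w[k],0).round(4),b[k].min().round(4),b[k].max().round(4)) if k.any() else 0
E
python3 - <<'E'
from h import *
st(); prof('wrist'); prof('top')
t=g+.190*dy; print(t); delta([*t,.17],19.6)
E
```

```text
{'clock': 16.1, 'tool_pos': [0.621, 0.101, 0.175], 'eef_rot': [0.576, 0.817, 0.003, 0.003], 'contact_force': [-0.02, 0.499, -0.982], 'opening': 0.798, 'finger_force': 0.0}
wrist -74:39 -72:158 -70:157 -68:156 -66:169 -64:191 -62:430 -60:91 -58:88 -56:82 -54:202 -52:7 -46:96 -44:110 -42:110 -40:117 -38:104 -36:117 -34:124 -32:125 -30:116 -28:112 -26:123 -24:119 -22:119 -20:117 -18:120 -16:124 -14:122 -12:123 -10:129 -8:126 -6:121 -4:131 -2:124 0:128 2:134 4:127 6:133 8:127 10:135 12:135 14:132 16:138 18:132 20:136 22:142 24:136 26:139 28:147 30:135 32:139 34:147 36:151 38:135 40:148 42:151 44:150 46:145 48:142 50:154 52:153 54:157 56:157 58:138 60:150 62:154 64:76 78:118 80:127 82:127 84:134 86:40 88:1 90:2 92:1 94:1 96:309 98:256 100:261 102:291 104:292 106:266 108:262 110:254 112:42
tube x [-0.0183  0.0026  0.0231] top 0.11
thumb [0.5643 0.253  0.0904] 0.1628 0.1705
top -84:14 -82:36 -80:37 -78:38 -76:38 -74:37 -72:37 -70:37 -68:38 -66:35 -64:27 -62:21 -60:19 -58:18 -56:11 -50:5 -48:24 -46:27 -44:25 -42:26 -40:26 -38:21 -36:27 -34:24 -32:25 -30:24 -28:26 -26:25 -24:25 -22:24 -20:9 -18:8 -16:9 -14:8 -12:5
tube x [-0.0221 -0.0004  0.0209] top 0.1116
[0.55315 0.27438]
delta mm [185.7  -2.3   0.9] turn 0.04 heading 19.64 tilt [ 0.001  0.    -1.   ]
```

Tube lies from -46 to +65 mm (gauge y), fixed face at -53, sprung face at +78, so it is free between the jaws. Back to the thumb block (gauge y ≈ 173 mm).

Emit:
move_arm:
  motion:
    - [50,-1,0,0,0,0,0.25]
    - [105,-3,0,0,0,0,0.25]
    - [155,-4,0,0,0,0,0.25]
    - [170,-4,0,0,0,0,0.25]
    - [170,-4,0,0,0,0,0.25]
  newtons: 50

```text
clock: 16.82
tool_pos: [0.556, 0.2591, 0.1691]
eef_rot: [0.575, 0.818, -0.001, -0.0]
contact_force: [0.0, -0.4, 0.1]
opening: 0.746
finger_force: 0.0
```

Run:
```python
from h import *
st(); delta([*(g+.173*dy+.002*dx),.027],19.6); prof('wrist')
```

```text
{'clock': 16.825, 'tool_pos': [0.556, 0.259, 0.169], 'eef_rot': [0.575, 0.818, -0.001, -0.0], 'contact_force': [0.029, -0.385, 0.131], 'opening': 0.746, 'finger_force': 0.0}
delta mm [ -1.6   4.6 142.1] turn 0.15 heading 19.75 tilt [-0.001 -0.001 -1.   ]
wrist 20:3 22:6 24:13 26:26 28:35 30:60 32:90 34:94 36:87 38:87 40:85 42:91 44:95 46:97 48:98 50:102 52:102 54:92 56:92 58:91 60:100 62:100 64:123 100:21 102:157 104:171 106:167 108:166 110:260 112:476
tube x [-0.0184  0.0017  0.0228] top 0.1098
thumb [0.5608 0.2613 0.0908] 0.1639 0.1843
```

Emit:
move_arm:
  motion:
    - [-1,4,40,0,0,0,0.25]
    - [-1,4,80,0,0,0,0.25]
    - [-1,4,115,0,0,0,0.25]
    - [-1,4,132,0,0,0,0.25]
    - [-1,4,142,0,0,0,0.25]

```text
clock: 17.5
tool_pos: [0.5617, 0.2577, 0.0274]
eef_rot: [0.577, 0.817, -0.0, 0.0]
contact_force: [0.3, 0.1, -0.1]
opening: 0.751
finger_force: 0.0
```

Emit:
move_arm:
  motion:
    - [0,0,0,0,0,0,0.6]
    - [0,0,0,0,0,0,1]
    - [0,0,0,0,0,0,1]
    - [0,0,0,0,0,0,1]
    - [0,0,0,0,0,0,1]

```text
clock: 18.12
tool_pos: [0.5613, 0.2597, 0.0284]
eef_rot: [0.576, 0.817, 0.001, 0.0]
contact_force: [0.7, -0.2, 1.2]
opening: 0.268
finger_force: 50.0
```

Emit:
move_arm:
  motion:
    - [-3,0,0,0,0,0,1]
    - [-6,0,0,0,0,0,1]
    - [-9,0,0,0,0,0,1]
    - [-12,0,0,0,0,0,1]
    - [-15,0,0,0,0,0,1]

```text
clock: 18.75
tool_pos: [0.5648, 0.2501, 0.0284]
eef_rot: [0.575, 0.818, 0.002, -0.002]
contact_force: [-3.3, 7.3, 3.1]
opening: 0.266
finger_force: 50.0
```

Emit:
move_arm:
  motion:
    - [-2,0,0,0,0,0,1]
    - [-4,0,0,0,0,0,1]
    - [-6,0,0,0,0,0,1]
    - [-8,0,0,0,0,0,1]
    - [-8,0,0,0,0,0,1]

```text
clock: 19.38
tool_pos: [0.5674, 0.2425, 0.0284]
eef_rot: [0.575, 0.818, 0.002, -0.002]
contact_force: [-3.0, 8.0, 2.3]
opening: 0.268
finger_force: 50.0
```

Run:
```python
from h import *
st(); prof('top'); prof('side')
print(np.dot(r.get_state()['tool_pos'][:2]-np.array([.5613,.2597]),dy))
```

```text
{'clock': 19.375, 'tool_pos': [0.567, 0.242, 0.028], 'eef_rot': [0.575, 0.818, 0.002, -0.002], 'contact_force': [-3.006, 8.008, 2.336], 'opening': 0.268, 'finger_force': 50.019}
top -84:14 -82:37 -80:37 -78:39 -76:38 -74:38 -72:36 -70:40 -68:37 -66:36 -64:26 -62:20 -60:20 -58:20 -56:11 -54:4 -52:25 -50:26 -48:25 -46:26 -44:25 -42:24 -40:26 -38:24 -36:26 -34:22 -32:26 -30:25 -28:24 -26:26 -24:26 -22:24 -20:24 -18:25 -16:23 -14:27 -12:25 -10:24 -8:27 -6:25 -4:24 -2:25 0:24 2:26 4:25 6:24 8:28 10:24 12:25 14:23 16:23 18:26 20:24 22:26 24:25 26:24 28:27 30:23 32:25 34:26 36:26 38:23 40:28 42:23 44:28 46:23 48:23 50:28 52:25 54:26 56:26 58:14 60:20 62:19 64:17 66:2 70:1 72:2 74:17 76:54 78:40 80:36 82:41 84:33 86:40 88:34 90:28 92:4
tube x [-0.0216 -0.0027  0.0212] top 0.1123
side -86:27 -84:51 -82:20 -80:18 -78:13 -76:16 -74:19 -72:17 -70:15 -68:11 -66:5 -64:2 -62:3 -60:5 -58:6 -56:8 -54:26 -52:9 -50:13 -48:12 -46:10 -44:8 -42:16 -40:8 -38:8 -36:8 -34:12 -32:8 -30:10 -28:9 -26:15 -24:9 -22:12 -20:7 -18:10 -16:9 -14:6 -12:11 -10:11 -8:9 -6:10 -4:8 -2:9 0:10 2:9 4:11 6:9 8:9 10:10 12:8 14:7 16:14 18:9 20:6 22:8 24:11 26:6 28:16 30:7 32:10 34:11 36:10 38:7 40:7 42:10 44:10 46:10 48:9 50:8 52:8 54:13 56:4 58:1 60:4 62:7 64:6 72:12 74:54 76:29 78:14 80:11 82:13 84:10 86:11 88:6 90:2 140:9 142:41 144:25 146:12 148:13 150:9 152:9 154:13 156:11 158:7 160:2 162:4 164:2
tube x [-0.0222 -0.0115  0.0105] top 0.1111
thumb [0.5597 0.2478 0.0909] 0.1388 0.8525
-0.018271115058572443
```

The tube is now at the sprung anvil and within about 1–2 mm of the fixed one. I'll push on slowly.

Emit:
move_arm:
  motion:
    - [-2,0,0,0,0,0,1]
    - [-4,0,0,0,0,0,1]
    - [-6,0,0,0,0,0,1]
    - [-8,0,0,0,0,0,1]
    - [-8,0,0,0,0,0,1]

```text
clock: 20.1
tool_pos: [0.5696, 0.2362, 0.0284]
eef_rot: [0.575, 0.818, 0.003, -0.003]
contact_force: [-3.4, 9.4, 3.8]
opening: 0.265
finger_force: 50.0
```

Run:
```python
from h import *
st(); prof('top'); 
print(np.dot(r.get_state()['tool_pos'][:2]-np.array([.5613,.2597]),dy))
```

```text
{'clock': 20.1, 'tool_pos': [0.57, 0.236, 0.028], 'eef_rot': [0.575, 0.818, 0.003, -0.003], 'contact_force': [-3.397, 9.406, 3.819], 'opening': 0.265, 'finger_force': 50.027}
top -84:15 -82:36 -80:36 -78:39 -76:37 -74:37 -72:37 -70:37 -68:38 -66:37 -64:27 -62:20 -60:17 -58:21 -56:21 -54:27 -52:24 -50:26 -48:24 -46:27 -44:25 -42:24 -40:27 -38:23 -36:26 -34:22 -32:28 -30:22 -28:27 -26:25 -24:24 -22:26 -20:24 -18:30 -16:23 -14:24 -12:23 -10:24 -8:27 -6:22 -4:27 -2:24 0:25 2:26 4:25 6:23 8:26 10:26 12:25 14:25 16:23 18:29 20:24 22:23 24:26 26:27 28:22 30:25 32:26 34:26 36:24 38:27 40:25 42:22 44:26 46:23 48:27 50:26 52:22 54:18 56:17 58:19 60:21 62:10 64:1 66:1 68:36 70:48 72:34 74:43 76:35 78:42 80:32 82:40 84:16 86:1 88:2
tube x [-0.0224 -0.0029  0.0209] top 0.1117
-0.024946600723425656
```

Emit:
move_arm:
  motion:
    - [-0.7,0,0,0,0,0,1]
    - [-1.4,0,0,0,0,0,1]
    - [-1.5,0,0,0,0,0,1]
    - [-1.5,0,0,0,0,0,1]

```text
clock: 20.65
tool_pos: [0.5699, 0.2353, 0.0284]
eef_rot: [0.575, 0.818, 0.003, -0.003]
contact_force: [-4.0, 10.1, 3.0]
opening: 0.269
finger_force: 50.0
```

Emit:
move_arm:
  motion:
    - [0,0,0,0,0,0,0.6]
    - [0,0,0,0,0,0,0.4]
    - [0,0,0,0,0,0,0.25]
    - [0,0,0,0,0,0,0.25]
    - [0,0,0,0,0,0,0.25]

```text
clock: 21.28
tool_pos: [0.5719, 0.2285, 0.0279]
eef_rot: [0.576, 0.817, -0.0, 0.0]
contact_force: [-0.1, 0.5, 0.4]
opening: 0.748
finger_force: 0.0
```

Emit:
move_arm:
  motion:
    - [0,0,-20,0,0,0,0.25]
    - [0,0,-60,0,0,0,0.25]
    - [0,0,-110,0,0,0,0.25]
    - [0,0,-150,0,0,0,0.25]
    - [0,0,-150,0,0,0,0.25]

```text
clock: 21.9
tool_pos: [0.5745, 0.2298, 0.1829]
eef_rot: [0.576, 0.817, 0.004, 0.002]
contact_force: [-0.3, -0.1, -0.1]
opening: 0.749
finger_force: 0.0
```

Emit:
move_arm:
  motion:
    - [40,-30,0,0,0,0,0.25]
    - [80,-60,0,0,0,0,0.25]
    - [100,-90,0,0,0,0,0.25]
    - [100,-90,0,0,0,0,0.25]
    - [100,-90,0,0,0,0,0.25]

```text
clock: 22.52
tool_pos: [0.4541, 0.2922, 0.178]
eef_rot: [0.576, 0.817, 0.0, 0.0]
contact_force: [-0.3, -0.3, 0.3]
opening: 0.75
finger_force: 0.0
```

Run:
```python
from h import *
st(); prof('top'); s=snap('top'); t=snap('side')
a=cv2.resize(s['frame'][165:265,110:310],None,fx=3,fy=3,interpolation=2)
b=cv2.resize(t['frame'][170:260,190:370],None,fx=3.3333,fy=3.3333,interpolation=2)
cv2.imwrite('pics/fin.png',np.vstack([a,b[:,:600]])[:,:,::-1])
```

```text
{'clock': 22.525, 'tool_pos': [0.454, 0.292, 0.178], 'eef_rot': [0.576, 0.817, 0.0, 0.0], 'contact_force': [-0.347, -0.278, 0.274], 'opening': 0.75, 'finger_force': 0.0}
top -84:14 -82:37 -80:38 -78:38 -76:38 -74:38 -72:37 -70:37 -68:38 -66:37 -64:27 -62:20 -60:19 -58:21 -56:19 -54:27 -52:24 -50:26 -48:27 -46:23 -44:26 -42:25 -40:28 -38:24 -36:27 -34:24 -32:28 -30:23 -28:27 -26:25 -24:24 -22:26 -20:24 -18:24 -16:24 -14:26 -12:26 -10:25 -8:24 -6:26 -4:25 -2:24 0:28 2:23 4:26 6:23 8:27 10:23 12:26 14:25 16:26 18:24 20:25 22:24 24:28 26:24 28:22 30:27 32:25 34:24 36:26 38:26 40:25 42:26 44:27 46:26 48:24 50:25 52:27 54:17 56:21 58:14 60:22 62:11 64:1 66:9 68:53 70:39 72:39 74:40 76:40 78:34 80:40 82:31 84:4 86:1 88:1 138:1 140:1 142:1
tube x [-0.0215 -0.003   0.0209] top 0.1124
thumb [0.5684 0.2314 0.0909] 0.1343 0.1556
```

View pics/fin.png

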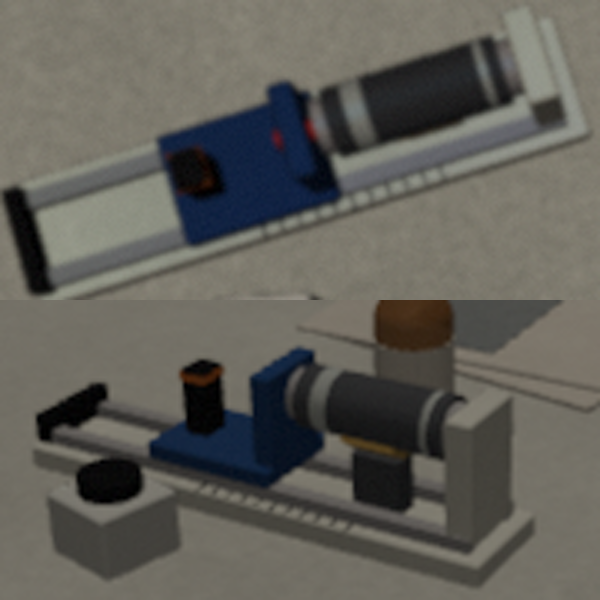

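The tube lies in the V against the fixed anvil. The red stem shows behind the blue plate at (278,138), and the measured compression is about 5 mm. The arm is clear, so I'm handing in.

```bash
python3 -c "
from plant import finish_job; print(finish_job())"
```

```text
the job is handed in; nothing more can be done
None
```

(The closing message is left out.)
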